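# Press a spindle bush home on the arbor press

### The job

The aluminium bearing block of a key machine stands on the anvil of the small bench arbor press, its brass bush still standing proud of the bore. Press the bush home, flush with the top of the block, by pushing a spoke of the press's three-armed capstan with one finger; then push a spoke the other way to raise the ram, leaving at least 12 mm free above the block so it can be taken out, and come away. Push the spokes or their ball ends gently with a finger, never grip them: the robot touches neither the ram nor the block with its bush, the block stays standing where it is on the anvil, and the finished block, spare bush, oil bottle and loupe beside the press are left alone.

Things in the scene. Friction and masses are not known exactly. Their poses are not given: they have to be found in the camera images.
- arbor_press: Dark grey cast C-frame bench press, immovable. Origin on the worktop under the middle of its base (168 x 130 mm); x points to its back, y to its left, z up; open front at -x. In its frame: head x -0.053 to 0.073, y -0.026 to 0.026, z 0.153 to 0.227; column behind x 0.027; ram axis x -0.025, y 0; round anvil's top z 0.038. The capstan is on its right (-y) side, its axis along y.
- hub (a point): Point on the capstan's axis in the upright plane in which the spokes turn (arbor_press frame 0.005, -0.072, 0.190). Along the axis a boss of 21 mm radius, then the hub of 19 mm radius, reach from the head out to y -0.095.
- capstan (a joint): Capstan angle, rad, -2.0 to 2.3. Growing lowers the ram, 16 mm per rad (rack and pinion): the top spoke comes forward (-x), then down. At 0 the ram face is 28 mm above the block, at about 1.75 it meets it; starts at 0 to 0.6. Three steel spokes, 11 mm thick, 120 degrees apart. Takes 0.15 N m to turn, 0.6 while the bush goes in; stays where it is left.
- ball_a (a point): Centre of the black ball, 24 mm across, on the end of spoke a, 97 mm from the axis. Spoke a points straight up at capstan angle 0 and comes forward as the ram goes down.
- ball_b (a point): Centre of the like ball on spoke b, which points backward and 30 degrees down at capstan angle 0 and comes up over the top as the ram goes down (it stands 120 degrees behind spoke a).
- ball_c (a point): Centre of the like ball on spoke c, which points forward and 30 degrees down at capstan angle 0.
- ram: Square steel ram, 22 x 22 x 160 mm, with rack teeth on its back, sliding up and down through the head; origin at the centre of its lower face, z up.
- bearing_block: Loose grey aluminium block, 50 x 42 x 34 mm high with two low bolting ears along y (74 mm over the ears, 9 mm high), standing on the anvil with its bore under the ram. Origin at the centre of its underside; top face at z 0.034 of its frame.
- bush_top (a point): Centre of the top of the brass bush (16 mm outside, 10 mm bore, 25 mm long) in the block's bore; flush when level with the block's top face, 34 mm above the block's origin.
- bush (a joint): How far the bush has been pressed in (m) from its proudest place: 0 is 13 mm proud, 0.013 is flush. It starts 8 to 13 mm proud and slides in against about 25 N of friction.
- finished_block: Bystander: a like block with its bush already flush, on the worktop to the left of the press. Origin under its centre.
- spare_bush: Bystander: a loose brass bush, 16 mm across, 25 mm high, upright on the worktop left of the press. Origin under its centre.
- oil_bottle: Bystander: oil bottle, 45 mm across, 140 mm high, left of the press. Origin under its centre.
- loupe: Bystander: black loupe, 37 mm across, 34 mm high, on the worktop to the right of the press. Origin under its centre.

How it is judged:
By the outcome, as a careful person would: the job done as asked, in the order asked, and still so for the second after the job is handed in, with the robot touching nothing.
It also fails if it takes over 51 s, if anything falls off the work surface, if the arm or the gripper's body presses on something with over 40 N, if the wrist force passes 120 N, or if a joint passes its speed limit or range.

### The arm

A 6-joint arm with a two-finger parallel gripper is mounted at the origin on a cart in front of the work surface, level with it; the furniture and walls round the work are solid. World frame = base frame: x ahead of the robot, y to its left, z up, the work surface at z = 0. Lengths are in m, angles in degrees, forces in N, time in s.
With the tool pointing down it reaches from about 0.275 to 0.75 m from the base axis. Payload 10.2 kg.
Tool frame: the origin (TCP) lies at the very end of the fingers, on their centre line; the grasp point (between the pads) lies manip.grip_point_offset behind it (manip.grip_point_offset is the distance from the TCP to the grasp point, in m); z points along the fingers, y is the line along which they close (so a half turn about z gives the same grasp; the last joint's range is limited). The gripper opens to 88 mm and grips with 3 to 60 N. Pads are 18 mm wide; open, the fingers measure 123 mm over their backs; the gripper's body (75 mm by 187 mm) begins 45 mm behind the grasp point.
Start: joints at [50.627, 17.928, 85.812, -0, 76.261, -12.8], TCP at [0.235, 0.47, 0.239] pointing down, gripper open.
Joint ranges: [-168.41, 168.41], [-55.51, 124.54], [10.69, 146.95], [-70.63, 250.63], [1, 178], [-165.06, 165.06]. Speed limits (degrees/s): [136.94, 136.94, 172.46, 180, 180, 180].

### API

Orientations are given as [roll, pitch, yaw] about the fixed x, y, z axes, in that order (R = Rz(yaw) Ry(pitch) Rx(roll)).
In Python, from plant import manip gives the robot as it stands.
- The arm moves only by the tool shift_gripper, called after "Emit:" as name([rows], argument=value, ...), one row to a line, values as JSON. Schema: {"type":"object","properties":{"deltas":{"type":"array","items":{"type":"object","properties":{"x":{"type":"number"},"y":{"type":"number"},"z":{"type":"number"},"drx":{"type":"number"},"dry":{"type":"number"},"drz":{"type":"number"}},"additionalProperties":false},"minItems":1,"maxItems":12},"finger_gap":{"type":"number"},"grip_n":{"type":"number"},"only":{"type":"string"},"quiet":{"type":"boolean"},"lines":{"type":"string"}},"required":["deltas"],"additionalProperties":false}. deltas is a list of rows, 1 to 12 of them, each an object with the fields x, y, z (the shift in m), drx, dry, drz (a rotation vector in degrees); a field left out counts as zero; each row is the pose to reach, as a shift and turn from the pose commanded when the call began, along the tool's axes at that moment; what a row does not reach only later rows make up. A row lasts 1/12 s, in which the tool goes at most 0.0417 m and 7.16 degrees, less where a joint would pass 70% of its speed; a pose out of reach is approached as far as the arm can. finger_gap is the finger opening in m, set as the call begins (left out keeps the last). The fingers move at their own pace and stop on an object; grip_n is the grip in N (left out, the last holds). Time passes only in rows, so rows that do not move let the fingers close. The tool returns the time, the measured TCP pose, the force, the opening and the grip force at its end. only (a regular expression) keeps the lines of the reply that match it, lines (a string "A,B") keeps lines A to B, and quiet returns only ok. Input that does not fit is refused with a message, and nothing moves.
- manip.read_state(): the state, without advancing time (a new reading comes with each control period).
- manip.camera(name): name is "scene" or "top" or "wrist"; returns the picture (400x640x3 uint8, red, green, blue); there is no depth.
- manip.calibration(name): a dict with "camera_matrix" (3x3 intrinsics, pixels), "rvec" (rotation vector, rad) and "tvec" (3), from world to camera coordinates, as OpenCV has them. Camera axes: x right, y down, z forward; pixel columns grow to the right and rows downward; lengths in m; the calibration is good to about 2 mm. A picture is of the moment at which its call begins: read the wrist's pose just before it. calibration takes no time and is no camera call; for the wrist camera it gives the pose at the moment of the call.
- manip.job_done(): hands the job in; it is judged then, once.
The state is a dict: "time_s": time; "joints": joint angles; "dq": joint speeds; "joint_efforts": joint torques, N m; "position": TCP position; "orientation": TCP orientation; "ft_force": force on the tool from outside, world axes, zero at the start; "moment": the same for the moment, N m; "finger_gap": finger opening in m; "grasp_force": force on a finger pad.
Only numpy, scipy, OpenCV 4.12 (cv2) and the standard library are available. Lean on these libraries where they do the work, as an engineer would, in place of code of your own. Each camera call takes 0.05 s, during which the arm holds its last target. There are 200 camera calls.

## Working session

There is one attempt and no reset: what is moved stays moved. The work goes in short steps, Python scripts to look and compute and a tool call to move; the robot and the scene stay as the last step left them, time stands still between calls to the robot, and variables do not carry over. Pictures are saved under pics/ and viewed, at most 10 in all, crops included, and the job is handed in when it is done.

```bash
ls; mkdir -p pics
```

Run:
```python
from plant import manip
import cv2
s=manip.read_state();print(s)
print(manip.grip_point_offset)
for n in("scene","top","wrist"):
    c=manip.calibration(n);print(n,c)
    cv2.imwrite(f"pics/{n}0.png",manip.camera(n)[:,:,::-1])
```

```text
pics
plant.py
{'time_s': 0.0, 'joints': array([ 5.06284029e+01,  1.79589649e+01,  8.58521268e+01, -7.85638269e-04,
        7.62628396e+01, -1.28002155e+01]), 'dq': array([ 0.02534077, -0.055105  ,  0.00062598,  0.00059967,  0.0688302 ,
       -0.04241407]), 'joint_efforts': array([ 4.75293200e-04, -4.02215230e+01, -2.52262616e+01,  6.94585685e-02,
        3.53886047e-02, -1.16693295e-04]), 'position': array([0.23469648, 0.46934595, 0.23817773]), 'orientation': array([-1.79927737e+02, -1.56356489e-02,  1.53428796e+02]), 'ft_force': array([-0.85816185, -0.700313  , -0.44097573]), 'moment': array([-0.02737771, -0.00252749, -0.05620112]), 'grasp_force': 0.0, 'finger_gap': 0.08799402057944547}
0.0187
scene {'camera_matrix': array([[452.76505155,   0.        , 319.41313021],
       [  0.        , 452.76505155, 199.85412133],
       [  0.        ,   0.        ,   1.        ]]), 'rvec': array([ 1.90254331, -1.10261016,  0.57996538]), 'tvec': array([-0.29959957,  0.38914233,  0.77642387])}
top {'camera_matrix': array([[444.30497217,   0.        , 316.92473625],
       [  0.        , 444.30497217, 196.42797961],
       [  0.        ,   0.        ,   1.        ]]), 'rvec': array([ 2.13167536, -2.12409422,  0.15000399]), 'tvec': array([-0.03886596,  0.54771191,  1.26503671])}
wrist {'camera_matrix': array([[352.92591016,   0.        , 323.20170525],
       [  0.        , 352.92591016, 201.54882804],
       [  0.        ,   0.        ,   1.        ]]), 'rvec': array([-2.46172156, -1.52048731, -0.21443978]), 'tvec': array([-0.52385709, -0.03669662,  0.390011  ])}
```

View pics/scene0.png

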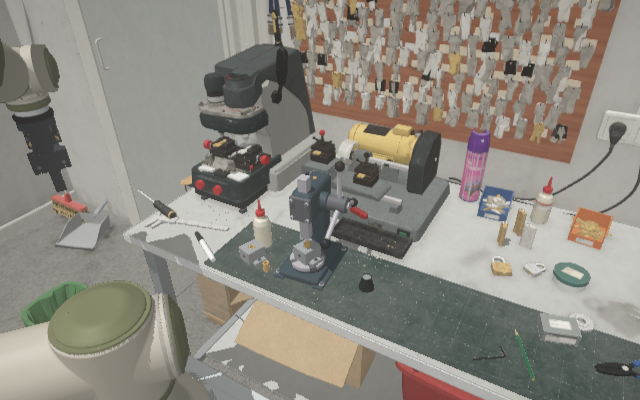

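View pics/top0.png

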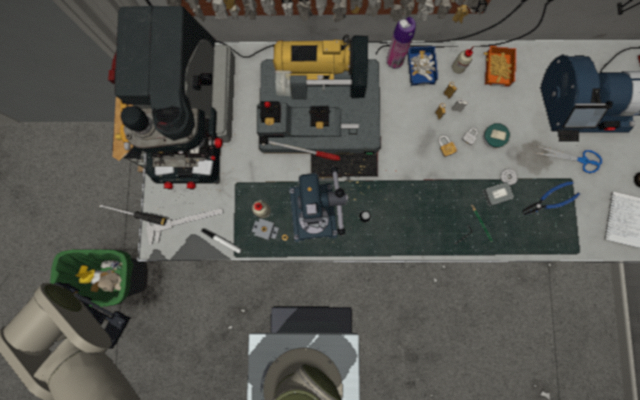

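The scene view shows the press near (315,230) with its capstan on the right near (345,200). In the top view it is at (315,207), with the loupe at (365,216). Next I'll enlarge both views.

Run:
```python
import cv2,numpy as np
a=cv2.imread("pics/scene0.png")[150:290,235:385]
b=cv2.imread("pics/top0.png")[165:265,285:385]
a=cv2.resize(a,None,fx=4,fy=4,interpolation=cv2.INTER_CUBIC)[:560,:400*2]
b=cv2.resize(b,None,fx=6,fy=6,interpolation=cv2.INTER_CUBIC)
cv2.imwrite("pics/a.png",a);cv2.imwrite("pics/b.png",b)
```

```text
(no output)
```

View pics/a.png

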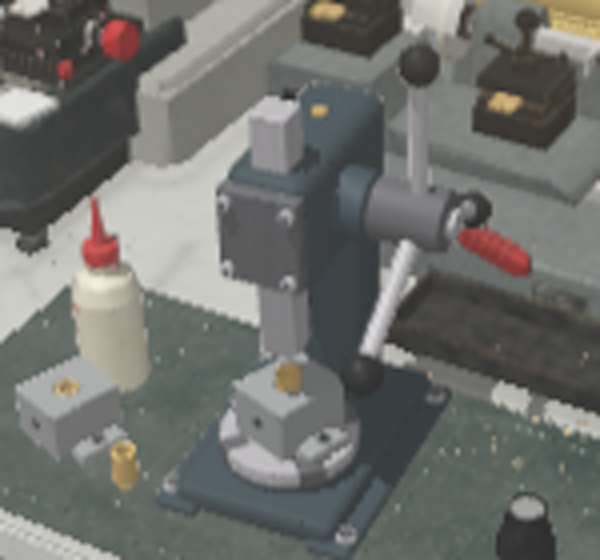

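View pics/b.png

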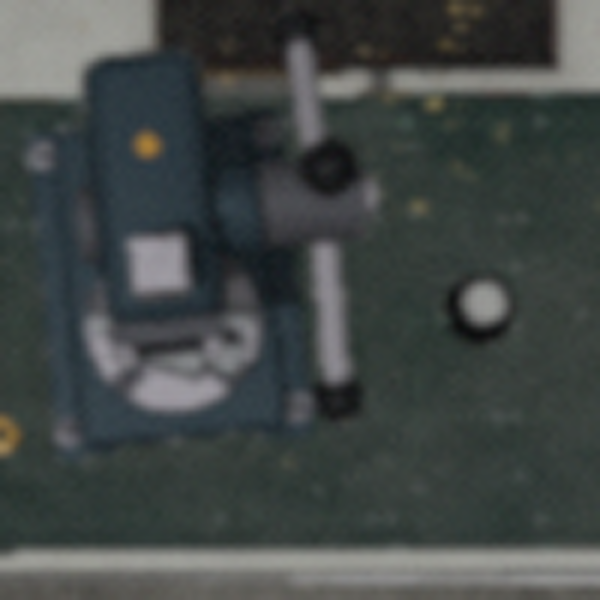

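Ball a is at scene (340.0,166.3) and top (339.7,192.5). Ball c is at scene (325.5,244) and top (341.3,231.3). Ball b is at scene (353.2,202.5) and top (334.7,169.2). The spare bush and bottle are to the left and the loupe is to the right. I'll triangulate these.

Create h.py:
```python
import numpy as np,cv2
from plant import manip
def ray(n,p,c=None):
    c=c or manip.calibration(n);R=cv2.Rodrigues(c["rvec"])[0]
    d=np.linalg.solve(c["camera_matrix"],[p[0],p[1],1.]);d=R.T@d
    return -R.T@c["tvec"],d/np.linalg.norm(d)
def tri(rs):
    A=sum(np.eye(3)-np.outer(d,d) for o,d in rs);b=sum((np.eye(3)-np.outer(d,d))@o for o,d in rs)
    p=np.linalg.solve(A,b);return p,[np.linalg.norm(np.cross(p-o,d)) for o,d in rs]
def plane(r,z): o,d=r;return o+d*(z-o[2])/d[2]
```

Run:
```python
from h import *
P={}
for k,s,t in (("a",(340,166.3),(339.7,192.5)),("b",(353.2,202.5),(334.7,169.2)),("c",(325.5,244),(341.3,231.3))):
    P[k],e=tri([ray("scene",s),ray("top",t)]);print(k,P[k].round(4),np.round(e,4))
for k,l in (("a","b"),("b","c"),("a","c")):print(k,l,np.linalg.norm(P[k]-P[l]))
print("centroid",sum(P.values())/3)
# base corners bolts, z~0.02
f=lambda x,y:(285+(x+.5)/6-.5,165+(y+.5)/6-.5)
g=lambda x,y:(235+(x+.5)/4-.5,150+(y+.5)/4-.5)
for q in ((40,155),(68,433),(300,405)):print("top bolt",plane(ray("top",f(*q)),.018).round(4))
for q in ((168,487),(345,535),(435,395)):print("sc bolt",plane(ray("scene",g(*q)),.018).round(4))
print("ram top",plane(ray("top",f(158,265)),.25),"screw",plane(ray("top",f(147,145)),.23))
print("loupe",plane(ray("top",f(486,303)),.034), "bush top",plane(ray("scene",g(289,366)),.08))
```

```text
a [ 0.5191 -0.0978  0.2843] [0.0014 0.0014]
b [ 0.6087 -0.088   0.1393] [0.0006 0.0006]
c [ 0.4386 -0.1065  0.1355] [0.0016 0.0016]
a b 0.1707172540415264
b c 0.17118007832120374
a c 0.16944213272416273
centroid [ 0.52213064 -0.0974085   0.18640651]
top bolt [0.5703 0.0412 0.018 ]
top bolt [0.4308 0.0253 0.018 ]
top bolt [ 0.4451 -0.0893  0.018 ]
sc bolt [0.4209 0.0172 0.018 ]
sc bolt [ 0.4369 -0.0954  0.018 ]
sc bolt [ 0.5749 -0.081   0.018 ]
ram top [ 0.48350739 -0.02660447  0.25      ] screw [ 0.53720693 -0.02089692  0.23      ]
loupe [ 0.49412524 -0.18016962  0.034     ] bush top [ 0.48849757 -0.02815088  0.08      ]
```

Create st.py:
```python
# press-frame TCP relative to the hub, and target deltas in tool axes
import sys
from h import *
from scipy.spatial.transform import Rotation as Ro
H=np.array([.5221,-.0974,.188]);yaw=6.3
s=manip.read_state();R=Ro.from_euler('xyz',s["orientation"],degrees=True)
P=Ro.from_euler('z',yaw,degrees=True)
print("t",round(s["time_s"],2),"hubrel",P.inv().apply(s["position"]-H).round(4),"F press",P.inv().apply(s["ft_force"]).round(1),"ori",s["orientation"].round(1),"j",s["joints"].round(0))
if len(sys.argv)>1:
    t=H+P.apply(eval(sys.argv[1]));Rt=P*Ro.from_euler('xyz',[180,0,180],degrees=True)
    print("delta",R.inv().apply(t-s["position"]).round(4),(R.inv()*Rt).as_rotvec(degrees=True).round(2))
```

```text
(no output)
```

Emit:
shift_gripper([
  {"z":-0.04},
  {"x":-0.54,"y":-0.37,"z":-0.16,"drz":-33},
  {"x":-0.54,"y":-0.37,"z":-0.16,"drz":-33},
  {"x":-0.54,"y":-0.37,"z":-0.16,"drz":-33},
  {"x":-0.54,"y":-0.37,"z":-0.16,"drz":-33},
  {"x":-0.54,"y":-0.37,"z":-0.16,"drz":-33},
  {"x":-0.54,"y":-0.37,"z":-0.16,"drz":-33},
  {"x":-0.54,"y":-0.37,"z":-0.16,"drz":-33},
  {"x":-0.54,"y":-0.37,"z":-0.16,"drz":-33},
  {"x":-0.54,"y":-0.37,"z":-0.16,"drz":-33},
  {"x":-0.54,"y":-0.37,"z":-0.16,"drz":-33},
  {"x":-0.54,"y":-0.37,"z":-0.16,"drz":-33},
], finger_gap=0, grip_n=10)

```text
time_s: 1.15
position: [0.4415, 0.0966, 0.357]
orientation: [180.0, 0.0, -173.6]
ft_force: [0.7, -0.5, 0.6]
finger_gap: 0.0104
grasp_force: 0.0
```

```bash
python3 st.py '[.029,-.009,.21]'
```

```text
t 1.15 hubrel [-0.0588  0.2016  0.169 ] F press [ 0.6 -0.6  0.6] ori [ 180.     0.  -173.6] j [ -3.   5.  84.   0.  91. -99.]
delta [-0.0873 -0.2108 -0.0411] [0.   0.   0.12]
```

Emit:
shift_gripper([
  {"x":-0.087,"y":-0.211,"z":-0.041},
  {"x":-0.087,"y":-0.211,"z":-0.041},
  {"x":-0.087,"y":-0.211,"z":-0.041},
  {"x":-0.087,"y":-0.211,"z":-0.041},
  {"x":-0.087,"y":-0.211,"z":-0.041},
  {"x":-0.087,"y":-0.211,"z":-0.041},
  {"x":-0.087,"y":-0.211,"z":-0.041},
  {"x":-0.087,"y":-0.211,"z":-0.041},
  {"x":-0.087,"y":-0.211,"z":-0.041},
], finger_gap=0)

```text
time_s: 1.9
position: [0.5509, -0.1006, 0.3974]
orientation: [180.0, -0.0, -173.5]
ft_force: [-0.3, 0.4, -0.3]
finger_gap: 0.0003
grasp_force: 0.0
```

```bash
python3 st.py '[.029,-.009,.075]'
```

Run:
```python
from h import *
a=manip.camera("scene")[90:290,235:435]
cv2.imwrite("pics/c.png",cv2.resize(a,None,fx=3,fy=3,interpolation=cv2.INTER_CUBIC)[:,:,::-1])
```

```text
t 1.9 hubrel [ 0.0283 -0.0064  0.2094] F press [-0.2  0.4 -0.3] ori [ 180.    -0.  -173.5] j [ -22.   20.   60.    0.  100. -119.]
delta [-0.0008 -0.0027  0.1344] [ 0.03 -0.03  0.15]
```

View pics/c.png

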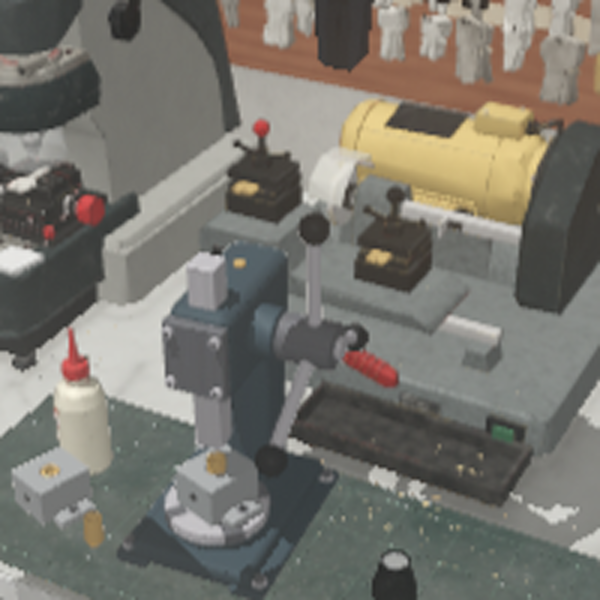

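The dark closed fingertip is at crop (343,65), full image (349,112), above and behind ball a at (340,167). The press is unchanged. I'll check that this matches the TCP.

Run:
```python
from h import *
c=manip.calibration("scene")
for p in ([.5509,-.1006,.3974],[.5191,-.0978,.2843]):print(cv2.projectPoints(np.array([p]),c["rvec"],c["tvec"],c["camera_matrix"],None)[0].ravel())
```

```text
[348.33123503 110.81378004]
[339.35718957 166.41355839]
```

Emit:
shift_gripper([
  {"x":-0.001,"y":-0.003,"z":0.04},
  {"x":-0.001,"y":-0.003,"z":0.08},
  {"x":-0.001,"y":-0.003,"z":0.11},
  {"x":-0.001,"y":-0.003,"z":0.134},
  {"x":-0.001,"y":-0.003,"z":0.134},
  {"x":-0.001,"y":-0.003,"z":0.134},
], finger_gap=0)

```text
time_s: 2.45
position: [0.5522, -0.1033, 0.2642]
orientation: [180.0, -0.0, -173.5]
ft_force: [-1.2, 0.6, 0.9]
finger_gap: 0.0
grasp_force: 0.0
```

```bash
python3 st.py
```

Run:
```python
from h import *
a=manip.camera("scene")[90:290,235:435];b=manip.camera("top")[150:250,280:380]
cv2.imwrite("pics/d.png",np.hstack([cv2.resize(a,(400,400),interpolation=cv2.INTER_CUBIC),cv2.resize(b,(400,400),interpolation=cv2.INTER_CUBIC)])[:,:,::-1])
```

```text
t 2.45 hubrel [ 0.0293 -0.0091  0.0762] F press [-1.1  0.8  0.9] ori [ 180.    -0.  -173.5] j [ -23.   22.   77.    0.   82. -119.]
```

View pics/d.png

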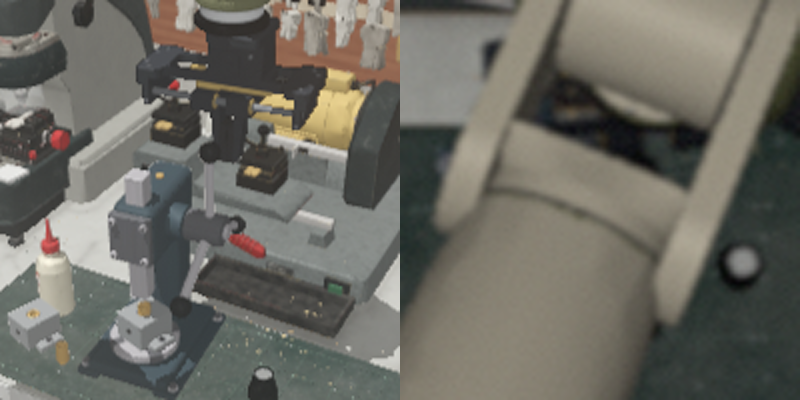

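The fingertip, at left panel (230,150), stands behind ball a at (209,152), and the gripper body is clear above the ram. Starting the push.

Emit:
shift_gripper([
  {"x":0.006},
  {"x":0.012,"z":0.001},
  {"x":0.018,"z":0.002},
  {"x":0.024,"z":0.003},
  {"x":0.030,"z":0.004},
  {"x":0.036,"z":0.005},
  {"x":0.041,"z":0.006},
  {"x":0.046,"z":0.0066},
  {"x":0.051,"z":0.009},
  {"x":0.055,"z":0.0115},
  {"x":0.059,"z":0.0135},
  {"x":0.0634,"z":0.0158},
], finger_gap=0)

```text
time_s: 3.55
position: [0.4892, -0.1114, 0.2476]
orientation: [-180.0, 0.0, -173.6]
ft_force: [1.6, -0.7, 0.3]
finger_gap: 0.0007
grasp_force: 0.5
```

```bash
python3 st.py
```

```text
t 3.55 hubrel [-0.0342 -0.0103  0.0596] F press [ 1.5 -0.9  0.3] ori [-180.     0.  -173.6] j [ -26.   15.   89.    0.   77. -123.]
```

Emit:
shift_gripper([
  {"x":0.004,"z":0.003},
  {"x":0.008,"z":0.0066},
  {"x":0.0115,"z":0.0103},
  {"x":0.014,"z":0.0133},
  {"x":0.0165,"z":0.0163},
  {"x":0.0186,"z":0.0195},
  {"x":0.0207,"z":0.0229},
  {"x":0.0226,"z":0.0262},
  {"x":0.0242,"z":0.0297},
  {"x":0.0258,"z":0.0333},
  {"x":0.0271,"z":0.037},
  {"x":0.0282,"z":0.0407},
], finger_gap=0)

```text
time_s: 4.55
position: [0.462, -0.115, 0.2077]
orientation: [-179.9, 0.1, -173.6]
ft_force: [1.9, -2.2, 6.4]
finger_gap: 0.0007
grasp_force: 3.4
```

```bash
python3 st.py
```

```text
t 4.55 hubrel [-0.0617 -0.0109  0.0197] F press [ 1.7 -2.4  6.4] ori [-1.799e+02  1.000e-01 -1.736e+02] j [ -28.   13.   97.   -0.   70. -125.]
```

Emit:
shift_gripper([
  {"x":0.001,"z":0.004},
  {"x":0.002,"z":0.0076},
  {"x":0.0024,"z":0.0114},
  {"x":0.0024,"z":0.0145},
  {"x":0.0024,"z":0.017},
  {"x":0.0024,"z":0.019},
  {"x":0.0024,"z":0.021},
  {"x":0.0024,"z":0.022},
  {"x":0.0024,"z":0.022},
], finger_gap=0)

```text
time_s: 5.3
position: [0.4595, -0.1157, 0.1858]
orientation: [-179.9, 0.1, -173.6]
ft_force: [-0.3, -4.1, 6.3]
finger_gap: 0.0005
grasp_force: 3.9
```

```bash
python3 st.py
```

```text
t 5.3 hubrel [-0.0642 -0.0113 -0.0022] F press [-0.7 -4.1  6.3] ori [-1.799e+02  1.000e-01 -1.736e+02] j [ -28.   14.   99.   -0.   67. -125.]
```

Emit:
shift_gripper([
  {"z":0.001},
  {"z":0.002},
  {"z":0.003},
  {"z":0.003},
], finger_gap=0)

```text
time_s: 5.63
position: [0.4597, -0.116, 0.1837]
orientation: [-179.8, 0.1, -173.6]
ft_force: [-3.5, -4.7, 13.8]
finger_gap: 0.0006
grasp_force: 6.6
```

```bash
python3 st.py
```

```text
t 5.63 hubrel [-0.064  -0.0116 -0.0043] F press [-4.  -4.3 13.8] ori [-1.798e+02  1.000e-01 -1.736e+02] j [ -28.   15.   99.   -0.   66. -125.]
```

Emit:
shift_gripper([
  {"z":0.001},
  {"z":0.002},
  {"z":0.002},
], finger_gap=0)

```text
time_s: 5.88
position: [0.4599, -0.116, 0.1829]
orientation: [-179.8, 0.2, -173.6]
ft_force: [-8.2, -2.7, 25.8]
finger_gap: 0.0006
grasp_force: 10.0
```

```bash
python3 st.py
```

```text
t 5.88 hubrel [-0.0639 -0.0116 -0.0051] F press [-8.5 -1.8 25.8] ori [-179.8    0.2 -173.6] j [ -28.   15.   99.   -0.   66. -125.]
```

Force is rising with almost no motion, so the ram is hard on the block. I'll come up and check.

Emit:
shift_gripper([
  {"z":-0.01},
  {"y":0.002,"z":-0.04},
  {"y":0.002,"z":-0.08},
  {"y":0.002,"z":-0.12},
  {"y":0.002,"z":-0.14},
  {"y":0.002,"z":-0.14},
], finger_gap=0)

```text
time_s: 6.38
position: [0.4598, -0.1132, 0.3242]
orientation: [-179.8, 0.4, -173.6]
ft_force: [0.5, 0.3, 1.4]
finger_gap: 0.0004
grasp_force: 0.0
```

```bash
python3 st.py '[.002,-.009,.07]'
```

Run:
```python
from h import *
a=manip.camera("scene")[150:290,255:395]
cv2.imwrite("pics/e.png",cv2.resize(a,None,fx=4,fy=4,interpolation=cv2.INTER_CUBIC)[:,:,::-1])
```

```text
t 6.38 hubrel [-0.0637 -0.0089  0.1362] F press [0.5 0.3 1.4] ori [-179.8    0.4 -173.6] j [ -28.    8.   85.   -0.   86. -124.]
delta [-0.0653  0.      0.0666] [-0.25  0.35  0.14]
```

View pics/e.png

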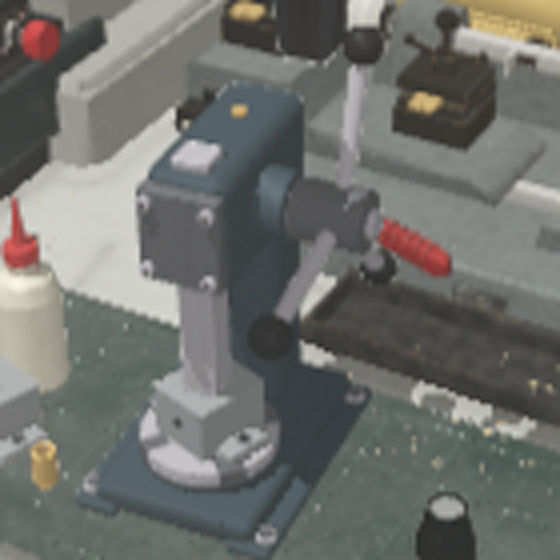

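The ram stands hard on the block at crop (205,385), with no brass showing. Ball a is at (270,337) and ball b at (363,45), and the block has not moved. Next I'll move in front of spoke b.

Emit:
shift_gripper([
  {"x":-0.03},
  {"x":-0.0655},
  {"x":-0.0655},
  {"x":-0.0655,"z":0.03},
  {"x":-0.0655,"z":0.066},
  {"x":-0.0655,"z":0.066},
  {"x":-0.0655,"z":0.066},
], finger_gap=0)

```text
time_s: 7.02
position: [0.523, -0.1052, 0.2527]
orientation: [179.9, -0.2, -173.6]
ft_force: [0.2, 0.3, 1.1]
finger_gap: 0.0006
grasp_force: 0.0
```

```bash
python3 st.py '[.0173,-.009,.0694]'
```

```text
t 7.02 hubrel [ 0.0001 -0.0078  0.0647] F press [0.3 0.3 1.1] ori [ 179.9   -0.2 -173.6] j [ -24.   19.   83.   -0.   79. -120.]
delta [-0.0172 -0.0012 -0.0048] [ 0.14 -0.24  0.13]
```

Emit:
shift_gripper([
  {"x":-0.006},
  {"x":-0.0115},
  {"x":-0.0165},
  {"x":-0.0225,"z":0.002},
  {"x":-0.028,"z":0.005},
  {"x":-0.0335,"z":0.0085},
  {"x":-0.0375,"z":0.0115},
  {"x":-0.0415,"z":0.015},
  {"x":-0.045,"z":0.0185},
  {"x":-0.0475,"z":0.0215},
  {"x":-0.05,"z":0.0245},
  {"x":-0.052,"z":0.028},
], finger_gap=0)

```text
time_s: 8.02
position: [0.576, -0.0996, 0.2259]
orientation: [-180.0, 0.0, -173.6]
ft_force: [-3.2, -1.6, 1.6]
finger_gap: 0.0004
grasp_force: 1.5
```

```bash
python3 st.py
```

```text
t 8.02 hubrel [ 0.0533 -0.0081  0.0379] F press [-3.3 -1.2  1.6] ori [-180.     0.  -173.6] j [ -21.   26.   76.    0.   78. -118.]
```

Emit:
shift_gripper([
  {"x":-0.003,"z":0.003},
  {"x":-0.0053,"z":0.0075},
  {"x":-0.0073,"z":0.0123},
  {"x":-0.009,"z":0.0172},
  {"x":-0.010,"z":0.0223},
  {"x":-0.011,"z":0.026},
  {"x":-0.0115,"z":0.030},
  {"x":-0.0115,"z":0.0335},
  {"x":-0.0115,"z":0.0335},
], finger_gap=0)

```text
time_s: 8.77
position: [0.5873, -0.0983, 0.192]
orientation: [180.0, 0.0, -173.6]
ft_force: [0.3, -0.7, 1.0]
finger_gap: 0.0005
grasp_force: 0.3
```

```bash
python3 st.py
```

```text
t 8.77 hubrel [ 0.0647 -0.008   0.004 ] F press [ 0.3 -0.7  1. ] ori [ 180.     0.  -173.6] j [ -21.   29.   77.    0.   74. -117.]
```

Emit:
shift_gripper([
  {"z":-0.01},
  {"z":-0.04},
  {"z":-0.08},
  {"z":-0.12},
  {"z":-0.16},
  {"z":-0.2},
  {"z":-0.2},
  {"z":-0.2},
], finger_gap=0)

```text
time_s: 9.43
position: [0.5873, -0.0983, 0.395]
orientation: [-179.9, 0.3, -173.6]
ft_force: [-0.5, 0.4, -0.6]
finger_gap: 0.0002
grasp_force: 0.0
```

```bash
python3 st.py
```

Run:
```python
from h import *
a=manip.camera("scene")[150:290,255:395]
cv2.imwrite("pics/f.png",cv2.resize(a,None,fx=4,fy=4,interpolation=cv2.INTER_CUBIC)[:,:,::-1])
```

```text
t 9.43 hubrel [ 0.0647 -0.0081  0.207 ] F press [-0.5  0.4 -0.6] ori [-179.9    0.3 -173.6] j [ -21.   25.   53.    0.  102. -117.]
```

View pics/f.png

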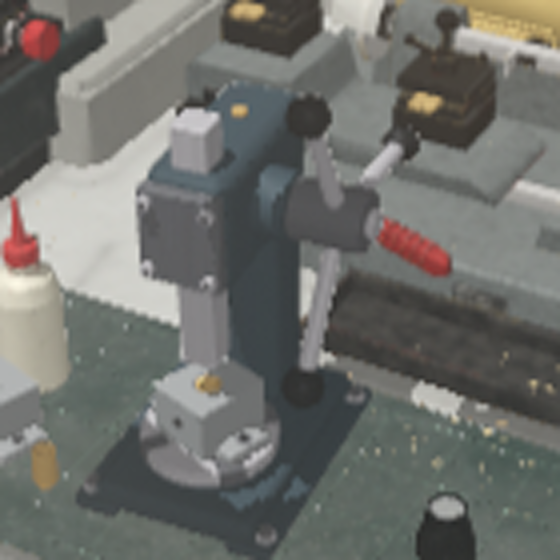

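The ram is up and clear, ball a is up at crop (310,115), and the brass top shows at (208,383). I'll compare it closely with the finished block's bush.

Run:
```python
from h import *
im=np.mean([manip.camera("scene").astype(float) for _ in range(4)],0).astype(np.uint8)
c=manip.calibration("scene")
a=im[228:268,285:325];b=im[232:272,236:276]
f=lambda x:cv2.resize(x,(400,400),interpolation=cv2.INTER_CUBIC)
cv2.imwrite("pics/g.png",np.hstack([f(a),f(b)])[:,:,::-1])
for n,z in(("flush",.072),("3mm",.075),("ram face",.09)):print(n,((cv2.projectPoints(np.array([[.4843,-.029,z]]),c["rvec"],c["tvec"],c["camera_matrix"],None)[0].ravel()-[285,228])*10).round(0))
hsv=cv2.cvtColor(im,cv2.COLOR_RGB2HSV);m=cv2.inRange(hsv,(8,110,60),(30,255,255))
for nm,(y,x) in(("ours",(228,285)),("fin",(232,236))):
    q=np.argwhere(m[y:y+22,x:x+40]);print(nm,len(q),q.min(0),q.max(0),q.mean(0))
```

```text
flush [214. 169.]
3mm [213. 159.]
ram face [211. 108.]
ours 7 [17 19] [18 23] [17.57142857 21.57142857]Traceback (most recent call last):
  File "<stdin>", line 10, in <module>
    return umr_minimum(a, axis, None, out, keepdims, initial, where)
ValueError: zero-size array to reduction operation minimum which has no identity
```

View pics/g.png

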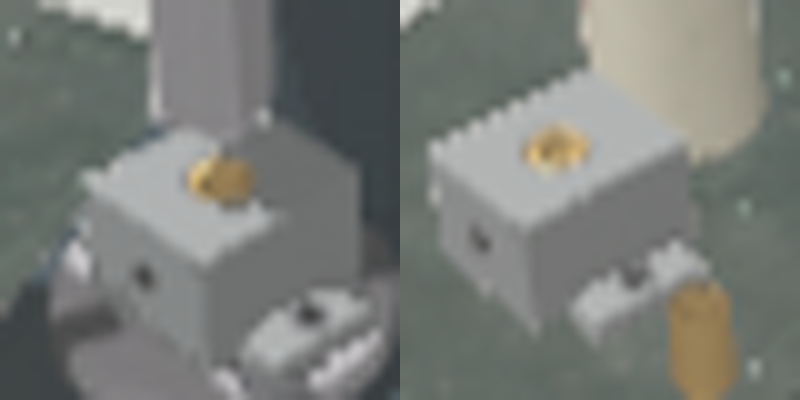

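Run:
```python
from h import *
from scipy.spatial.transform import Rotation as Ro
s=manip.read_state();c=manip.calibration("wrist")
R=Ro.from_euler('xyz',s["orientation"],degrees=True)
Rc=Ro.from_rotvec(c["rvec"]);C=-Rc.inv().apply(c["tvec"])
off=R.inv().apply(C-s["position"]);ax=(R.inv()*Rc.inv()).as_matrix()
print("cam in tool",off.round(3));print(ax.round(2))
P=Ro.from_euler('z',6.3,degrees=True)
B=np.array([.4843,-.029,.073])
for tilt in(30,40,50):
  for D in (.22,.28):
    # tool y = press y, tilt about tool y so that tool z leans toward press +x (back)
    Rt=P*Ro.from_euler('xyz',[180,0,180],degrees=True)*Ro.from_euler('y',-tilt,degrees=True)
    z=Rt.apply(ax[:,2]);t=B-z*D-Rt.apply(off)
    print(tilt,D,"view",z.round(2),"TCP",t.round(3),"delta",R.inv().apply(t-s["position"]).round(3),(R.inv()*Rt).as_rotvec(degrees=True).round(1))
```

```text
cam in tool [ 0.073  0.    -0.146]
[[-0.   -0.96 -0.28]
 [ 1.   -0.   -0.  ]
 [ 0.   -0.28  0.96]]
30 0.22 view [ 0.72  0.08 -0.69] TCP [ 0.462 -0.032  0.135] delta [0.116 0.08  0.256] [  0.1 -30.1   0.1]
30 0.28 view [ 0.72  0.08 -0.69] TCP [ 0.419 -0.036  0.177] delta [0.159 0.08  0.215] [  0.1 -30.1   0.1]
40 0.22 view [ 0.83  0.09 -0.56] TCP [ 0.452 -0.033  0.131] delta [0.126 0.08  0.261] [  0.1 -40.1   0.1]
40 0.28 view [ 0.83  0.09 -0.56] TCP [ 0.402 -0.038  0.164] delta [0.176 0.08  0.228] [  0.1 -40.1   0.1]
50 0.22 view [ 0.91  0.1  -0.4 ] TCP [ 0.442 -0.034  0.124] delta [0.136 0.08  0.268] [  0.1 -50.1   0.1]
50 0.28 view [ 0.91  0.1  -0.4 ] TCP [ 0.388 -0.04   0.148] delta [0.191 0.08  0.244] [  0.1 -50.1   0.1]
```

Emit:
shift_gripper([
  {"x":0.04,"y":0.015},
  {"x":0.08,"y":0.03},
  {"x":0.12,"y":0.045},
  {"x":0.16,"y":0.06},
  {"x":0.2,"y":0.08},
  {"x":0.202,"y":0.08,"z":0.03,"dry":-7},
  {"x":0.202,"y":0.08,"z":0.06,"dry":-14},
  {"x":0.202,"y":0.08,"z":0.1,"dry":-21},
  {"x":0.202,"y":0.08,"z":0.14,"dry":-28},
  {"x":0.202,"y":0.08,"z":0.174,"dry":-30},
  {"x":0.202,"y":0.08,"z":0.174,"dry":-30},
  {"x":0.202,"y":0.08,"z":0.174,"dry":-30},
], finger_gap=0)

```text
time_s: 10.68
position: [0.3771, -0.0415, 0.2187]
orientation: [179.9, 29.9, -173.7]
ft_force: [-0.2, 0.1, 1.5]
finger_gap: 0.0007
grasp_force: 0.0
```

Run:
```python
from h import *
im=np.mean([manip.camera("wrist").astype(float) for _ in range(2)],0).astype(np.uint8)
c=manip.calibration("wrist")
p=cv2.projectPoints(np.array([[.4843,-.029,.072]]),c["rvec"],c["tvec"],c["camera_matrix"],None)[0].ravel();print(p)
x,y=p.astype(int);x=max(x,60);y=max(y,60)
cv2.imwrite("pics/h.png",np.hstack([cv2.resize(im,(400,250)),cv2.resize(im[y-50:y+31,x-65:x+65],(400,250),interpolation=cv2.INTER_CUBIC)])[:,:,::-1])
```

```text
[324.90468642 196.22387325]
```

View pics/h.png

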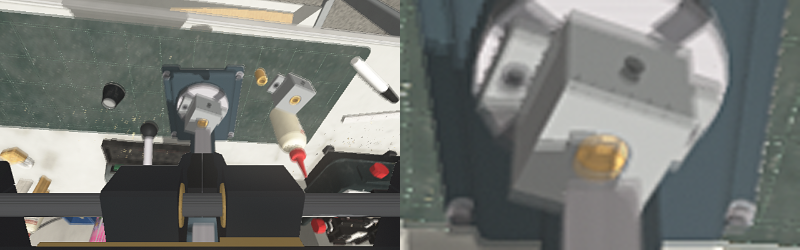

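The inverted wrist view shows the brass top at right-panel (600,158), with a slightly tall outline. I'll compare the outlines numerically with the finished bush, without another picture.

Run:
```python
from h import *
im=np.mean([manip.camera("wrist").astype(float) for _ in range(4)],0).astype(np.uint8)
c=manip.calibration("wrist")
hsv=cv2.cvtColor(im,cv2.COLOR_RGB2HSV)
for n,(x,y) in (("ours",(325,196)),("fin",(474,159))):
    w=hsv[y-14:y+15,x-14:x+15]
    m=((w[...,0]>=8)&(w[...,0]<=32)&(w[...,1]>70))
    q=np.argwhere(m);k,l,st,ce=cv2.connectedComponentsWithStats(m.astype(np.uint8));print(n,st[1:],ce[1:])
    print("\n".join(" ".join(f"{w[i,j,2]:3d}" if m[i,j] else "  ." for j in range(29)) for i in range(q[:,0].min(),q[:,0].max()+1)))
# expected outlines of a bush top at given height
t=np.linspace(0,2*np.pi,60)
for z in(.072,.075):
    e=cv2.projectPoints(np.c_[.4843+.008*np.cos(t),-.029+.008*np.sin(t),0*t+z],c["rvec"],c["tvec"],c["camera_matrix"],None)[0][:,0];print(z,e.min(0),e.max(0))
```

```text
ours [[  6   6  17  12 164]] [[13.67073171 11.51829268]]
  .   .   .   .   .   .   .   .   .   .   . 135 155 171 193 179 173 175   .   .   .   .   .   .   .   .   .   .   .
  .   .   .   .   .   .   .   . 122 148 164 170 161 214 255 255 251 243 220 169   .   .   .   .   .   .   .   .   .
  .   .   .   .   .   .   . 125 153 166 155 149 145 151 174 176 177 180 173 166 197   .   .   .   .   .   .   .   .
  .   .   .   .   .   . 113 149 159 148 144 138 135 139 141 138 134 138 140 201 254 191   .   .   .   .   .   .   .
  .   .   .   .   .   . 126 156 150 147 125 146 148 150 150 149 142 130 123 202 255 232   .   .   .   .   .   .   .
  .   .   .   .   .   . 129 153 141 122 139 146 149 150 152 149 145 136 114 191 255 255 174   .   .   .   .   .   .
  .   .   .   .   .   . 135 153 142 122 140 146 148 149 151 149 145 137 119 180 255 252 164   .   .   .   .   .   .
  .   .   .   .   .   . 133 156 146 132 139 145 148 149 151 149 145 134 129 204 255 249   .   .   .   .   .   .   .
  .   .   .   .   .   .   . 146 149 146 140 143 149 149 150 148 143 129 177 248 255 239   .   .   .   .   .   .   .
[... 1336 characters left out ...]
   .   .   .   . 184 254 245 208 176 176 166 162 147 132 126 165 241 255 217   .   .   .   .   .   .   .   .   .
  .   .   .   .   . 173 255 253 246 189 138 154 146 138 178 232 255 251 207   .   .   .   .   .   .   .   .   .   .
  .   .   .   .   .   . 222 255 255 254 247 240 245 255 254 255 253   .   .   .   .   .   .   .   .   .   .   .   .
  .   .   .   .   .   .   . 204 248 253 255 254 254 254 243 208   .   .   .   .   .   .   .   .   .   .   .   .   .
  .   .   .   .   .   .   .   .   .   .   . 195   .   .   .   .   .   .   .   .   .   .   .   .   .   .   .   .   .
0.072 [315.82465308 191.57823813] [332.39779004 203.17417252]
0.075 [315.773886   193.81340774] [332.44859632 205.40423693]
```

The brass outline is 17 x 12 px. A flush top should give 16.6 x 11.6 px, and the ring is even all round, so the bush is flush with part of it in the ram's shadow. I'll come away and hand in.

Emit:
shift_gripper([
  {"z":-0.04},
  {"z":-0.08},
  {"z":-0.1},
  {"z":-0.1},
  {"z":-0.1},
  {"z":-0.1},
], finger_gap=0)

```text
time_s: 11.48
position: [0.3279, -0.0469, 0.3044]
orientation: [179.9, 30.0, -173.6]
ft_force: [-0.0, -0.2, 0.2]
finger_gap: 0.0005
grasp_force: 0.0
```

```bash
python3 -c "
from plant import manip
print(manip.job_done())"
```

```text
the job is handed in; nothing more can be done
None
```

I pressed the bush flush with the top of the block, raised the ram to an estimated 20 mm above it, moved the arm clear, and handed the job in at about 11.5 s; the hand-in returned no verdict.

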